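Dial the tool chest's wheel lock and draw its latch

TASK

Unlock the tool chest: roll the three thumbwheels of its lock to 4-7-2, read from left to right as you face it from the robot, one wheel at a time and with light pressure, then draw the latch fully to the right so that the sprung lid lifts. Do not force the latch, leave the wheels on the code, and leave the things lying around the chest where they are.

Things in the scene. Friction and masses are not known exactly. Their poses are not given: they have to be found in the camera images.
- chest: blue steel tool chest fixed to the bench, 345 mm deep (x), 340 mm wide (y). Origin on the bench under the middle wheel; x to its back, y to its left seen from the robot, z up. Its flat lock strip (x -55 to 44 mm, top 110 mm high) carries three thumbwheels and a slide latch; the lid lies flush behind. Readings err about 1 mm, too much to set the pressure on a wheel: go by the force felt
- left_top (a point): nominal top of the left thumbwheel (chest x = 0, y = +42 mm): 122 mm above the bench, 12 above the strip. The true rim is up to 3 mm higher or lower, differently on each wheel, and no reading shows it: feel for it. Black rubber rim, 50 mm diameter, 18 mm wide, white digits, axle along chest y, sprung: sinks 1 mm at 20 N. 10 to 13 N on top rolls it; less slips, over 15 N is too hard
- mid_top (a point): nominal top of the middle thumbwheel (chest x = 0, y = 0 mm): 122 mm above the bench, 12 above the strip. The true rim is up to 3 mm higher or lower, differently on each wheel, and no reading shows it: feel for it. Black rubber rim, 50 mm diameter, 18 mm wide, white digits, axle along chest y, sprung: sinks 1 mm at 20 N. 10 to 13 N on top rolls it; less slips, over 15 N is too hard
- right_top (a point): nominal top of the right thumbwheel (chest x = 0, y = -42 mm): 122 mm above the bench, 12 above the strip. The true rim is up to 3 mm higher or lower, differently on each wheel, and no reading shows it: feel for it. Black rubber rim, 50 mm diameter, 18 mm wide, white digits, axle along chest y, sprung: sinks 1 mm at 20 N. 10 to 13 N on top rolls it; less slips, over 15 N is too hard
- wheel_left (a joint): turn of the left thumbwheel in rad: 0 with digit 0 on top, pi/5 per digit, may run past a full turn; grows as the wheel's top is rolled away from the robot (chest +x), which brings up the next higher digit. Code digit 4 = 2.513. A sprung ball clicks it onto each digit: about 0.11 N m (4.5 N along its rim) lifts it out, past half way it snaps to the next.
- wheel_mid (a joint): turn of the middle thumbwheel in rad: 0 with digit 0 on top, pi/5 per digit, may run past a full turn; grows as the wheel's top is rolled away from the robot (chest +x), which brings up the next higher digit. Code digit 7 = 4.398. A sprung ball clicks it onto each digit: about 0.11 N m (4.5 N along its rim) lifts it out, past half way it snaps to the next.
- wheel_right (a joint): turn of the right thumbwheel in rad: 0 with digit 0 on top, pi/5 per digit, may run past a full turn; grows as the wheel's top is rolled away from the robot (chest +x), which brings up the next higher digit. Code digit 2 = 1.257. A sprung ball clicks it onto each digit: about 0.11 N m (4.5 N along its rim) lifts it out, past half way it snaps to the next.
- latch (a joint): slide latch of the lock, in m: 0 shut, 0.022 fully drawn. It slides sideways towards the chest's -y (right seen from the robot), away from the wheels, against about 2 N of friction, and stays where it is left. Unless all three wheels are on the code it goes only 2 mm and stops dead.
- latch_knob (a point): centre of the top of the latch's upright thumb piece, a dark steel block 26 mm (chest x) by 14 mm (chest y), standing from 4 to 22 mm above the strip; this point is 132 mm above the bench, at chest x = 0, y = -125 mm when shut, and moves with the latch. From its foot a tongue 14 mm wide, up to 9 mm above the strip, runs 47 mm towards the lid
- lid_edge (a point): middle of the lid's front edge (chest x = 54 mm, y = -30 mm), 110.5 mm above the bench while shut. The lid hinges at the chest's back; a steel strap on this edge lies under the tongue of the latch. With the latch drawn (over 14 mm) the sprung lid lifts by itself until this edge is about 139 mm above the bench, and stays
- socket: steel socket, 25 mm diameter, 34 mm tall, standing on the lock strip left of the wheels; origin under its centre
- tape_measure: grey tape measure, 66 x 36 x 58 mm, standing left of the chest; origin under its centre
- screwdriver: screwdriver with blue handle, 200 mm long, lying in front of the chest; origin at its middle
- wrench: steel open-ended wrench, 190 mm long, lying in front of the right side of the chest; origin at its middle
- screw_jar: clear jar with blue cap, 64 mm diameter, 85 mm tall, left of the chest; origin under its centre
- tape_roll: roll of green masking tape, 104 mm diameter, 24 mm high, lying flat right of the chest; origin under its centre
- spring_clamp: black spring clamp, 150 mm long, 24 mm high, lying left of the chest; origin near its pivot

How it is judged:
By the outcome, as a careful person would: the job done as asked, in the order asked, and still so for the second after the job is handed in, with the robot touching nothing.
It also fails if it takes over 72 s, if anything falls off the work surface, if the arm or the gripper's body presses on something with over 40 N, if the wrist force passes 120 N, or if a joint passes its speed limit or range.

ROBOT

A 6-joint arm with a two-finger parallel gripper is mounted at the origin on the work surface. World frame = base frame: x ahead of the robot, y to its left, z up, the work surface at z = 0. Lengths are in m, angles in rad, forces in N, time in s.
With the tool pointing down it reaches from about 0.3 to 0.775 m from the base axis. Payload 14.6 kg.
Tool frame: the origin (TCP) lies on the mounting face of the last link; the fingertips stand 173 mm ahead of it and the grasp point (between the pads) lies 155 mm ahead of it; z points along the fingers, y is the line along which they close (so a half turn about z gives the same grasp; the last joint's range is limited). The gripper opens to 85 mm and grips with 20 to 120 N. Pads are 22 mm wide; open, the fingers measure 114 mm over their backs; the gripper's body (76 mm by 85 mm) begins 54 mm behind the grasp point. The pads swing forward as they close: fully open they stand 13 mm farther back than shut.
Start: joints at [1.179, 0.3, 1.521, -0, 1.321, -0.067], TCP at [0.176, 0.521, 0.405] pointing down, gripper open.
Joint ranges: [-3.03, 3.03], [-0.79, 2.21], [0.23, 2.52], [-1.04, 4.18], [0, 3.07], [-2.55, 2.55]. Speed limits (rad/s): [2.22, 2.22, 2.57, 3.14, 3.14, 3.14].

INTERFACE

Orientations are given as a rotation vector (axis times angle).
In Python, from plant import arm gives the robot as it stands.
- The arm moves only by the tool jog_arm, never from a script. Its argument "targets" is a list of rows, each a list of 3 entries, a list of its own where there are three numbers: the opening, from 0 (shut) to 1 (fully open), then the shift along the tool's x, y, z normalised to -1 to 1, where 1 is 25 cm, then the turn, a rotation vector about the tool's x, y, z normalised to -1 to 1, where 1 is 30 degrees. In form: [[hand, [dx, dy, dz], [ax, ay, az]], ...]. A call has exactly 10 rows; each row is the pose to reach, as a shift and turn from the pose commanded when the call began, along the tool's axes at that moment; what a row does not reach only later rows make up. A row lasts 1/8 s, in which the tool goes at most 62.5 mm and 10.7 degrees, less where a joint would pass 70% of its speed; a pose out of reach is approached as far as the arm can. A call with a number of a shift or a turn outside -1 to 1 is refused whole. A call with a gripper value outside its range is refused whole. The fingers move at their own pace and stop on an object; "force" is the grip in N (left out, the last holds). Time passes only in rows, so rows that repeat a pose let the fingers close, or fill a call up. It gives the time, the measured TCP pose, the force, the opening and the grip force at its end, in the units of the state.
- arm.observe(): the state, without advancing time (a new reading comes with each control period).
- arm.capture(name): name is "scene" or "top" or "wrist"; returns the picture (400x640x3 uint8, blue, green, red); there is no depth.
- arm.camera_params(name): a dict with "fx", "fy", "cx", "cy" (pixels), "pose" (4x4, takes a point from camera to world coordinates). Camera axes: x right, y up, looking along -z (the intrinsics and any distortion apply to the point x, -y, -z); pixel columns grow to the right and rows downward; lengths in m; the calibration is good to about 2 mm. A picture is of the moment at which its call begins: read the wrist's pose just before it. camera_params takes no time and is no camera call; for the wrist camera it gives the pose at the moment of the call.
- arm.close_job(): hands the job in; it is judged then, once.
The state is a dict: "t": time; "joint_positions": joint angles; "joint_vel": joint speeds; "joint_efforts": joint torques, N m; "tcp_pos": TCP position; "orientation": TCP orientation; "ft_force": force on the tool from outside, world axes, zero at the start; "wrist_torque": the same for the moment, N m; "grip_width": finger opening in m; "grasp_force": force on a finger pad.
Only numpy, scipy, OpenCV 4.12 (cv2) and the standard library are available. Lean on these libraries where they do the work, as an engineer would, in place of code of your own. Each camera call takes 0.05 s, during which the arm holds its last target. There are 200 camera calls.

## Working session

There is one attempt and no reset: what is moved stays moved. The work goes in short steps, Python scripts to look and compute and a tool call to move; the robot and the scene stay as the last step left them, time stands still between calls to the robot, and variables do not carry over. Pictures are saved under pics/ and viewed, at most 10 in all, crops included, and the job is handed in when it is done.

Besides the shell and the picture viewer there is one more tool, called after "Call:" by a JSON object that holds its "name" and its "arguments", one argument or row to a line. jog_arm: Moves the arm, as the interface text tells. Scaled input: -1 to 1 covers 25 cm each way for a shift and 30 degrees each way for a turn. Its arguments: {"type":"object","properties":{"targets":{"type":"array","items":{"type":"array"}},"force":{"type":"number"}},"required":["targets"]}

```bash
mkdir -p pics; ls
python3 - <<'E'
from plant import arm
import cv2
s=arm.observe()
print({k:s[k] for k in('t','tcp_pos','orientation','ft_force','grip_width')})
for n in('scene','top'):
    cv2.imwrite(f'pics/{n}0.png',arm.capture(n)); p=arm.camera_params(n); print(p)
E
```

```text
pics
{'t': 0.0, 'tcp_pos': array([0.17549956, 0.52121669, 0.40410917]), 'orientation': array([-5.07949153e-01, -3.09994437e+00,  1.76592388e-03]), 'ft_force': array([ 0.20484315, -0.11777372, -0.2346168 ]), 'grip_width': 0.08518053009005111}
{'fx': 474.2132592938439, 'fy': 474.2132592938439, 'cx': 316.3969137752785, 'cy': 196.16731934327913, 'pose': array([[ 4.57359363e-01, -5.24967490e-01,  7.17796314e-01,
         1.33983350e+00],
       [ 8.89281327e-01,  2.69025062e-01, -3.69870568e-01,
        -3.38099771e-01],
       [ 1.06482598e-03,  8.07486626e-01,  5.89884917e-01,
         7.30949973e-01],
       [ 0.00000000e+00,  0.00000000e+00,  0.00000000e+00,
         1.00000000e+00]])}
{'fx': 364.6548075395128, 'fy': 364.6548075395128, 'cx': 320.53597051526435, 'cy': 199.76730094170074, 'pose': array([[ 0.01681735,  0.9844661 , -0.17476749,  0.40426444],
       [-0.99978971,  0.0145058 , -0.01449551,  0.07788072],
       [-0.0117352 ,  0.17497452,  0.98450302,  0.9252933 ],
       [ 0.        ,  0.        ,  0.        ,  1.        ]])}
```

View pics/top0.png

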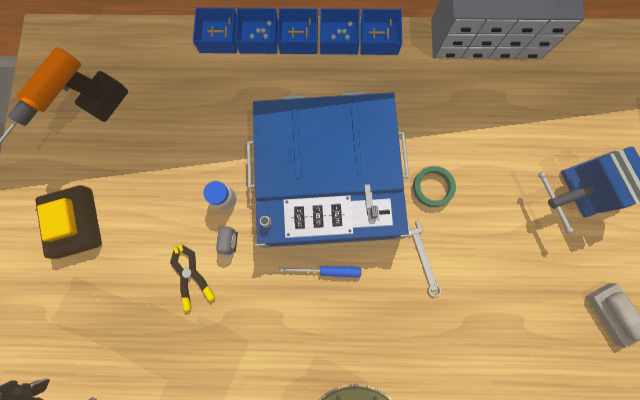

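View pics/scene0.png

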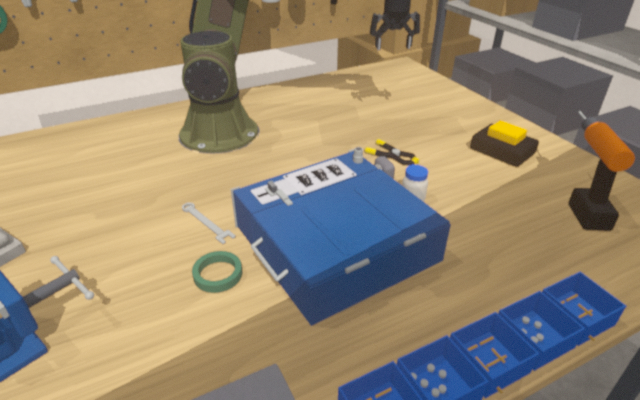

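The top view shows the wheels near (299,217), (318,216) and (336,215), the knob near (373,212), and the socket near (265,222). I'll enlarge that area.

```bash
cat > h.py <<'E'
import numpy as np
from scipy.spatial.transform import Rotation as R
def ray(p,u,v,z):
    d=p['pose'][:3,:3]@np.array([(u-p['cx'])/p['fx'],-(v-p['cy'])/p['fy'],-1]); o=p['pose'][:3,3]
    return o+d*(z-o[2])/d[2]
def proj(p,X):
    c=p['pose'][:3,:3].T@(np.array(X)-p['pose'][:3,3]); return np.array([p['cx']+p['fx']*c[0]/-c[2],p['cy']-p['fy']*c[1]/-c[2]])
E
python3 - <<'E'
import cv2; from h import *; from plant import arm
i=cv2.imread('pics/top0.png')
cv2.imwrite('pics/top0c.png',cv2.resize(i[180:250,250:410],None,fx=5,fy=5,interpolation=cv2.INTER_CUBIC))
p=arm.camera_params('top')
for u,v,z in((299,217,.122),(318,216,.122),(336,215,.122),(373,211,.132)): print(ray(p,u,v,z))
print(R.from_rotvec(arm.observe()['orientation']).as_matrix()); 
w=arm.camera_params('wrist'); T=R.from_rotvec(arm.observe()['orientation']).as_matrix()
print(w['fx'],w['cx'],w['cy']);print(T.T@w['pose'][:3,:3], T.T@(w['pose'][:3,3]-arm.observe()['tcp_pos']))
E
```

```text
[0.50730033 0.13687282 0.122     ]
[0.51018177 0.09472263 0.122     ]
[0.51302864 0.05480229 0.122     ]
[ 0.52175815 -0.02595834  0.132     ]
[[-9.47706427e-01  3.19143159e-01 -4.13684607e-04]
 [ 3.19143417e-01  9.47705932e-01 -9.72610282e-04]
 [ 8.16494375e-05 -1.05377374e-03 -9.99999441e-01]]
344.972911354571 319.2422660577075 196.7639729974307
[[ 5.52883120e-05  9.54184814e-01  2.99217877e-01]
 [ 9.99999423e-01 -3.73706923e-04  1.00694916e-03]
 [ 1.07263539e-03  2.99217648e-01 -9.54184284e-01]] [ 0.07745103 -0.00010892  0.02930946]
```

View pics/top0c.png

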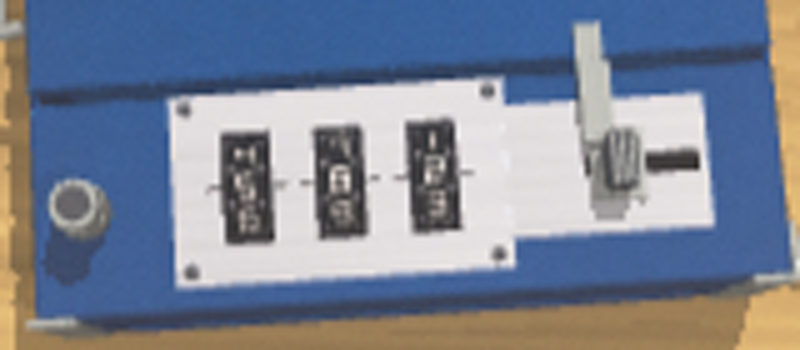

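The crop shows wheel centres about (247,186), (340,181) and (434,176), and the knob top around (622,158). They read roughly 5, 6 and 2. The chest yaw is about +4°. I'll go above the middle wheel with the gripper shut and look closely.

Call:
{"name": "jog_arm", "arguments": {
  "targets": [
    [0,[-0.2,-0.13,0],[0,0,-0.15]],
    [0,[-0.4,-0.26,0],[0,0,-0.3]],
    [0,[-0.6,-0.39,0],[0,0,-0.45]],
    [0,[-0.8,-0.52,0],[0,0,-0.6]],
    [0,[-1,-0.655,0],[0,0,-0.753]],
    [0,[-1,-0.655,0],[0,0,-0.753]],
    [0,[-1,-0.655,0],[0,0,-0.753]],
    [0,[-1,-0.655,0],[0,0,-0.753]],
    [0,[-1,-0.655,0],[0,0,-0.753]],
    [0,[-1,-0.655,0],[0,0,-0.753]]
  ],
  "force": 40
}}

```text
t: 1.35
tcp_pos: [0.3599, 0.2867, 0.4046]
orientation: [0.111, -3.14, 0.0]
ft_force: [0.5, -0.3, -0.1]
grip_width: -0.0001
grasp_force: 0.0
```

Run:
```python
from h import *; from plant import arm
s=arm.observe();T=R.from_rotvec(s['orientation']).as_matrix();print(s['t'],s['tcp_pos'],s['ft_force'],s['grip_width']);print(T)
print(T.T@(np.array([.510,.095,.404])-s['tcp_pos'])/.25)
```

```text
1.35 [0.35985985 0.28673818 0.4046157 ] [ 0.45971393 -0.27789158 -0.11247258] -9.363928976223863e-05
[[-9.97521626e-01 -7.03604857e-02 -8.30580293e-05]
 [-7.03604839e-02  9.97521630e-01 -2.49311649e-05]
 [ 8.46063496e-05 -1.90253730e-05 -9.99999996e-01]]
[-0.54510921 -0.80730761  0.00243205]
```

Call:
{"name": "jog_arm", "arguments": {
  "targets": [
    [0,[-0.11,-0.16,0],[0,0,0]],
    [0,[-0.22,-0.32,0],[0,0,0]],
    [0,[-0.33,-0.48,0.02],[0,0,0]],
    [0,[-0.44,-0.64,0.04],[0,0,0]],
    [0,[-0.545,-0.807,0.05],[0,0,0]],
    [0,[-0.545,-0.807,0.05],[0,0,0]],
    [0,[-0.545,-0.807,0.05],[0,0,0]],
    [0,[-0.545,-0.807,0.05],[0,0,0]],
    [0,[-0.545,-0.807,0.05],[0,0,0]],
    [0,[-0.545,-0.807,0.05],[0,0,0]]
  ]
}}

```text
t: 2.6
tcp_pos: [0.5099, 0.0949, 0.3923]
orientation: [-0.11, 3.14, 0.0]
ft_force: [0.6, -0.7, -0.3]
grip_width: 0.0002
grasp_force: 0.0
```

Run:
```python
from h import *; from plant import arm; import cv2,pickle
s=arm.observe();p=arm.camera_params('wrist');i=arm.capture('wrist');pickle.dump((s,p),open('w1.pkl','wb'))
cv2.imwrite('pics/w1.png',i);print(s['tcp_pos'],s['ft_force'])
```

```text
[0.50991093 0.09488075 0.39230689] [ 0.6019138  -0.7378672  -0.31484541]
```

View pics/w1.png

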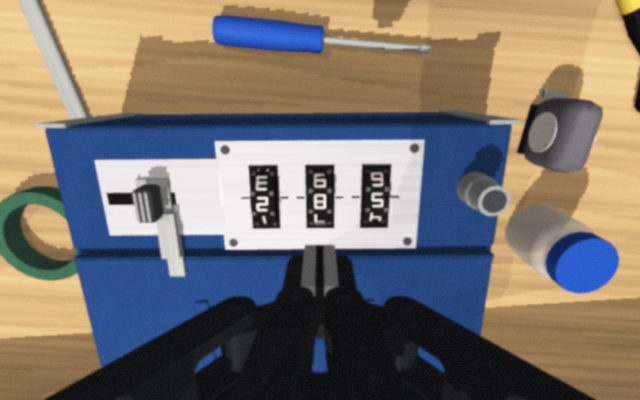

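The wrist view has the robot side at the top. The wheels seem to read 5 (left, px 376,197), 8 (middle, 320,197) and 2 (right, 264,198), and the knob is at (148,203). I'll check with an enlarged crop turned upright.

Run:
```python
from h import *; import cv2,pickle
i=cv2.imread('pics/w1.png')
cv2.imwrite('pics/w1c.png',cv2.rotate(cv2.resize(i[140:260,215:415],None,fx=4,fy=4,interpolation=cv2.INTER_CUBIC),cv2.ROTATE_180))
s,p=pickle.load(open('w1.pkl','rb'))
for u,v,z in((375.5,196.5,.122),(320,197,.122),(264,197.5,.122),(225,149,.11),(415,148,.11),(407,241,.11),(233,243,.11),(136,188,.132),(163,184,.132),(163,219,.132),(138,221,.132)): print(u,v,ray(p,u,v,z).round(4))
```

```text
375.5 196.5 [0.5049 0.1358 0.122 ]
320 197 [0.5082 0.0954 0.122 ]
264 197.5 [0.5114 0.0545 0.122 ]
225 149 [0.4799 0.0232 0.11  ]
415 148 [0.4693 0.1627 0.11  ]
407 241 [0.5439 0.1677 0.11  ]
233 243 [0.5554 0.0287 0.11  ]
136 188 [ 0.5075 -0.0332  0.132 ]
163 184 [ 0.5033 -0.0142  0.132 ]
163 219 [ 0.5295 -0.0159  0.132 ]
138 221 [ 0.5323 -0.0339  0.132 ]
```

View pics/w1c.png

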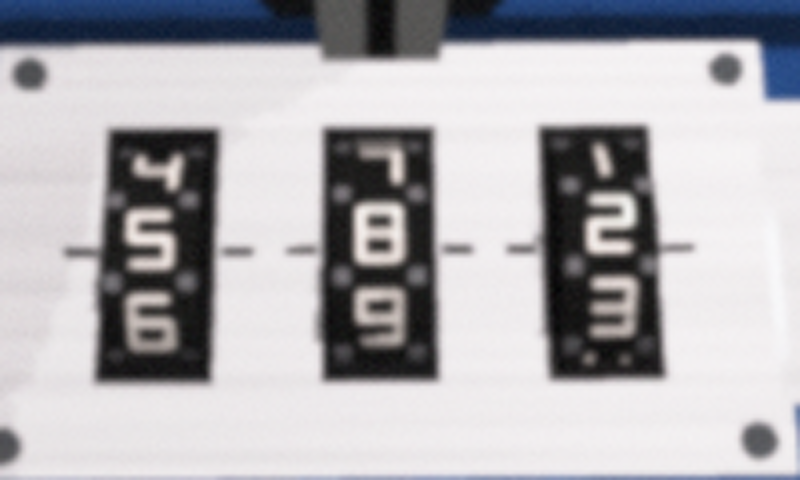

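Crop, now upright: the left wheel reads 5, the middle 8 and the right 2, all centred on their index dashes. So left and middle each go back one digit (top rolled towards the robot) and right needs nothing. The two cameras agree on the middle axis at about (0.512, 0.095) with yaw about 4.4°. I'll go above the left wheel at +8 mm chest x.

Call:
{"name": "jog_arm", "arguments": {
  "targets": [
    [0,[-0.02,0.08,0.02],[0,0,0]],
    [0,[-0.039,0.168,0.05],[0,0,0]],
    [0,[-0.039,0.168,0.12],[0,0,0]],
    [0,[-0.039,0.168,0.2],[0,0,0]],
    [0,[-0.039,0.168,0.28],[0,0,0]],
    [0,[-0.039,0.168,0.34],[0,0,0]],
    [0,[-0.039,0.168,0.365],[0,0,0]],
    [0,[-0.039,0.168,0.371],[0,0,0]],
    [0,[-0.039,0.168,0.371],[0,0,0]],
    [0,[-0.039,0.168,0.371],[0,0,0]]
  ]
}}

```text
t: 3.9
tcp_pos: [0.517, 0.137, 0.2999]
orientation: [-0.109, 3.139, 0.0]
ft_force: [-0.2, 0.7, -0.2]
grip_width: -0.0004
grasp_force: 0.0
```

Run:
```python
from plant import arm
s=arm.observe();print(s['tcp_pos'].round(5),s['ft_force'].round(2))
```

```text
[0.517   0.13704 0.29993] [-0.18  0.69 -0.18]
```

Call:
{"name": "jog_arm", "arguments": {
  "targets": [
    [0,[0,0,0.001],[0,0,0]],
    [0,[0,0,0.002],[0,0,0]],
    [0,[0,0,0.0028],[0,0,0]],
    [0,[0,0,0.0028],[0,0,0]],
    [0,[0,0,0.0028],[0,0,0]],
    [0,[0,0,0.0028],[0,0,0]],
    [0,[0,0,0.0028],[0,0,0]],
    [0,[0,0,0.0028],[0,0,0]],
    [0,[0,0,0.0028],[0,0,0]],
    [0,[0,0,0.0028],[0,0,0]]
  ]
}}

```text
t: 5.15
tcp_pos: [0.5169, 0.137, 0.2987]
orientation: [0.109, -3.14, -0.0]
ft_force: [0.4, -0.5, -0.0]
grip_width: 0.0003
grasp_force: 0.0
```

Call:
{"name": "jog_arm", "arguments": {
  "targets": [
    [0,[0,0,0.001],[0,0,0]],
    [0,[0,0,0.002],[0,0,0]],
    [0,[0,0,0.0024],[0,0,0]],
    [0,[0,0,0.0024],[0,0,0]],
    [0,[0,0,0.0024],[0,0,0]],
    [0,[0,0,0.0024],[0,0,0]],
    [0,[0,0,0.0024],[0,0,0]],
    [0,[0,0,0.0024],[0,0,0]],
    [0,[0,0,0.0024],[0,0,0]],
    [0,[0,0,0.0024],[0,0,0]]
  ]
}}

```text
t: 6.4
tcp_pos: [0.5169, 0.1371, 0.2981]
orientation: [-0.109, 3.14, 0.0]
ft_force: [0.1, -0.6, -0.1]
grip_width: 0.0001
grasp_force: 0.0
```

Call:
{"name": "jog_arm", "arguments": {
  "targets": [
    [0,[0,0,0.001],[0,0,0]],
    [0,[0,0,0.002],[0,0,0]],
    [0,[0,0,0.0024],[0,0,0]],
    [0,[0,0,0.0024],[0,0,0]],
    [0,[0,0,0.0024],[0,0,0]],
    [0,[0,0,0.0024],[0,0,0]],
    [0,[0,0,0.0024],[0,0,0]],
    [0,[0,0,0.0024],[0,0,0]],
    [0,[0,0,0.0024],[0,0,0]],
    [0,[0,0,0.0024],[0,0,0]]
  ]
}}

```text
t: 7.65
tcp_pos: [0.5169, 0.137, 0.2975]
orientation: [0.109, -3.14, 0.0]
ft_force: [0.3, -1.1, -0.6]
grip_width: -0.0002
grasp_force: 0.0
```

Call:
{"name": "jog_arm", "arguments": {
  "targets": [
    [0,[0,0,0.001],[0,0,0]],
    [0,[0,0,0.002],[0,0,0]],
    [0,[0,0,0.0024],[0,0,0]],
    [0,[0,0,0.0024],[0,0,0]],
    [0,[0,0,0.0024],[0,0,0]],
    [0,[0,0,0.0024],[0,0,0]],
    [0,[0,0,0.0024],[0,0,0]],
    [0,[0,0,0.0024],[0,0,0]],
    [0,[0,0,0.0024],[0,0,0]],
    [0,[0,0,0.0024],[0,0,0]]
  ]
}}

```text
t: 8.9
tcp_pos: [0.5169, 0.137, 0.2969]
orientation: [0.109, -3.14, 0.0]
ft_force: [0.1, 0.2, 0.1]
grip_width: 0.0
grasp_force: 0.0
```

Call:
{"name": "jog_arm", "arguments": {
  "targets": [
    [0,[0,0,0.001],[0,0,0]],
    [0,[0,0,0.002],[0,0,0]],
    [0,[0,0,0.0024],[0,0,0]],
    [0,[0,0,0.0024],[0,0,0]],
    [0,[0,0,0.0024],[0,0,0]],
    [0,[0,0,0.0024],[0,0,0]],
    [0,[0,0,0.0024],[0,0,0]],
    [0,[0,0,0.0024],[0,0,0]],
    [0,[0,0,0.0024],[0,0,0]],
    [0,[0,0,0.0024],[0,0,0]]
  ]
}}

```text
t: 10.15
tcp_pos: [0.5169, 0.137, 0.2963]
orientation: [-0.109, 3.14, 0.0]
ft_force: [0.0, -0.2, 0.2]
grip_width: -0.0001
grasp_force: 0.0
```

Call:
{"name": "jog_arm", "arguments": {
  "targets": [
    [0,[0,0,0.001],[0,0,0]],
    [0,[0,0,0.002],[0,0,0]],
    [0,[0,0,0.0024],[0,0,0]],
    [0,[0,0,0.0024],[0,0,0]],
    [0,[0,0,0.0024],[0,0,0]],
    [0,[0,0,0.0024],[0,0,0]],
    [0,[0,0,0.0024],[0,0,0]],
    [0,[0,0,0.0024],[0,0,0]],
    [0,[0,0,0.0024],[0,0,0]],
    [0,[0,0,0.0024],[0,0,0]]
  ]
}}

```text
t: 11.4
tcp_pos: [0.5169, 0.137, 0.2957]
orientation: [-0.109, 3.14, 0.0]
ft_force: [-0.0, -0.5, 0.3]
grip_width: 0.0002
grasp_force: 0.0
```

Call:
{"name": "jog_arm", "arguments": {
  "targets": [
    [0,[0,0,0.001],[0,0,0]],
    [0,[0,0,0.002],[0,0,0]],
    [0,[0,0,0.0024],[0,0,0]],
    [0,[0,0,0.0024],[0,0,0]],
    [0,[0,0,0.0024],[0,0,0]],
    [0,[0,0,0.0024],[0,0,0]],
    [0,[0,0,0.0024],[0,0,0]],
    [0,[0,0,0.0024],[0,0,0]],
    [0,[0,0,0.0024],[0,0,0]],
    [0,[0,0,0.0024],[0,0,0]]
  ]
}}

```text
t: 12.65
tcp_pos: [0.5169, 0.137, 0.2951]
orientation: [-0.109, 3.14, 0.0]
ft_force: [-0.4, 0.7, -0.5]
grip_width: -0.0003
grasp_force: 0.0
```

Call:
{"name": "jog_arm", "arguments": {
  "targets": [
    [0,[0,0,0.001],[0,0,0]],
    [0,[0,0,0.002],[0,0,0]],
    [0,[0,0,0.0024],[0,0,0]],
    [0,[0,0,0.0024],[0,0,0]],
    [0,[0,0,0.0024],[0,0,0]],
    [0,[0,0,0.0024],[0,0,0]],
    [0,[0,0,0.0024],[0,0,0]],
    [0,[0,0,0.0024],[0,0,0]],
    [0,[0,0,0.0024],[0,0,0]],
    [0,[0,0,0.0024],[0,0,0]]
  ]
}}

```text
t: 13.9
tcp_pos: [0.5169, 0.137, 0.2946]
orientation: [-0.109, 3.14, -0.0]
ft_force: [-0.2, -0.4, 2.8]
grip_width: 0.0001
grasp_force: 1.5
```

Contact, 2.8 N. I'll take a smaller step.

Call:
{"name": "jog_arm", "arguments": {
  "targets": [
    [0,[0,0,0.0008],[0,0,0]],
    [0,[0,0,0.0015],[0,0,0]],
    [0,[0,0,0.0015],[0,0,0]],
    [0,[0,0,0.0015],[0,0,0]],
    [0,[0,0,0.0015],[0,0,0]],
    [0,[0,0,0.0015],[0,0,0]],
    [0,[0,0,0.0015],[0,0,0]],
    [0,[0,0,0.0015],[0,0,0]],
    [0,[0,0,0.0015],[0,0,0]],
    [0,[0,0,0.0015],[0,0,0]]
  ]
}}

```text
t: 15.15
tcp_pos: [0.517, 0.137, 0.2944]
orientation: [-0.109, 3.139, 0.0]
ft_force: [0.4, -0.1, 5.0]
grip_width: -0.0
grasp_force: 2.6
```

Call:
{"name": "jog_arm", "arguments": {
  "targets": [
    [0,[0,0,0.001],[0,0,0]],
    [0,[0,0,0.0018],[0,0,0]],
    [0,[0,0,0.0018],[0,0,0]],
    [0,[0,0,0.0018],[0,0,0]],
    [0,[0,0,0.0018],[0,0,0]],
    [0,[0,0,0.0018],[0,0,0]],
    [0,[0,0,0.0018],[0,0,0]],
    [0,[0,0,0.0018],[0,0,0]],
    [0,[0,0,0.0018],[0,0,0]],
    [0,[0,0,0.0018],[0,0,0]]
  ]
}}

```text
t: 16.4
tcp_pos: [0.5171, 0.1371, 0.2942]
orientation: [-0.109, 3.138, 0.0]
ft_force: [0.7, -1.2, 7.9]
grip_width: -0.0002
grasp_force: 3.7
```

Call:
{"name": "jog_arm", "arguments": {
  "targets": [
    [0,[0,0,0.001],[0,0,0]],
    [0,[0,0,0.0022],[0,0,0]],
    [0,[0,0,0.0022],[0,0,0]],
    [0,[0,0,0.0022],[0,0,0]],
    [0,[0,0,0.0022],[0,0,0]],
    [0,[0,0,0.0022],[0,0,0]],
    [0,[0,0,0.0022],[0,0,0]],
    [0,[0,0,0.0022],[0,0,0]],
    [0,[0,0,0.0022],[0,0,0]],
    [0,[0,0,0.0022],[0,0,0]]
  ]
}}

```text
t: 17.65
tcp_pos: [0.5172, 0.1371, 0.294]
orientation: [-0.109, 3.138, 0.0]
ft_force: [0.1, -1.1, 10.7]
grip_width: -0.0002
grasp_force: 5.1
```

Call:
{"name": "jog_arm", "arguments": {
  "targets": [
    [0,[0,0,0.0004],[0,0,0]],
    [0,[0.003,0,0.0005],[0,0,0]],
    [0,[0.006,0,0.0005],[0,0,0]],
    [0,[0.009,0,0.0005],[0,0,0]],
    [0,[0.012,0,0.0005],[0,0,0]],
    [0,[0.015,0,0.0005],[0,0,0]],
    [0,[0.018,0,0.0005],[0,0,0]],
    [0,[0.021,0,0.0005],[0,0,0]],
    [0,[0.024,0,0.0005],[0,0,0]],
    [0,[0.024,0,0.0005],[0,0,0]]
  ]
}}

```text
t: 18.9
tcp_pos: [0.5114, 0.1366, 0.2941]
orientation: [-0.109, 3.137, 0.0]
ft_force: [2.9, -0.4, 10.8]
grip_width: 0.0002
grasp_force: 5.2
```

Call:
{"name": "jog_arm", "arguments": {
  "targets": [
    [0,[0.004,0,0.0004],[0,0,0]],
    [0,[0.008,0,0.0004],[0,0,0]],
    [0,[0.013,0,0.0004],[0,0,0]],
    [0,[0.018,0,0.0004],[0,0,0]],
    [0,[0.023,0,0.0004],[0,0,0]],
    [0,[0.028,0,0.0004],[0,0,0]],
    [0,[0.033,0,0.0004],[0,0,0]],
    [0,[0.038,0,0.0004],[0,0,0]],
    [0,[0.041,0,0.0004],[0,0,0]],
    [0,[0.041,0,0.0004],[0,0,0]]
  ]
}}

```text
t: 20.15
tcp_pos: [0.501, 0.1359, 0.2939]
orientation: [-0.109, 3.137, 0.0]
ft_force: [0.2, -1.6, 12.0]
grip_width: -0.0001
grasp_force: 5.8
```

Call:
{"name": "jog_arm", "arguments": {
  "targets": [
    [0,[0,0,-0.04],[0,0,0]],
    [0,[0,0,-0.08],[0,0,0]],
    [0,[-0.032,-0.08,-0.08],[0,0,0]],
    [0,[-0.064,-0.167,-0.08],[0,0,0]],
    [0,[-0.064,-0.167,-0.06],[0,0,0]],
    [0,[-0.064,-0.167,-0.04],[0,0,0]],
    [0,[-0.064,-0.167,-0.026],[0,0,0]],
    [0,[-0.064,-0.167,-0.022],[0,0,0]],
    [0,[-0.064,-0.167,-0.022],[0,0,0]],
    [0,[-0.064,-0.167,-0.022],[0,0,0]]
  ]
}}

```text
t: 21.4
tcp_pos: [0.5196, 0.0955, 0.2986]
orientation: [-0.109, 3.139, 0.0]
ft_force: [0.1, -0.7, -0.1]
grip_width: 0.0003
grasp_force: 0.0
```

The effective stiffness is only about 6.5 N/mm, so 1 mm steps are safe here.

Call:
{"name": "jog_arm", "arguments": {
  "targets": [
    [0,[0,0,0.001],[0,0,0]],
    [0,[0,0,0.002],[0,0,0]],
    [0,[0,0,0.003],[0,0,0]],
    [0,[0,0,0.004],[0,0,0]],
    [0,[0,0,0.005],[0,0,0]],
    [0,[0,0,0.005],[0,0,0]],
    [0,[0,0,0.005],[0,0,0]],
    [0,[0,0,0.005],[0,0,0]],
    [0,[0,0,0.005],[0,0,0]],
    [0,[0,0,0.005],[0,0,0]]
  ]
}}

```text
t: 22.65
tcp_pos: [0.5196, 0.0954, 0.2972]
orientation: [-0.109, 3.14, -0.0]
ft_force: [-0.8, -0.7, 1.4]
grip_width: 0.0001
grasp_force: 1.0
```

Call:
{"name": "jog_arm", "arguments": {
  "targets": [
    [0,[0,0,0.001],[0,0,0]],
    [0,[0,0,0.002],[0,0,0]],
    [0,[0,0,0.003],[0,0,0]],
    [0,[0,0,0.003],[0,0,0]],
    [0,[0,0,0.003],[0,0,0]],
    [0,[0,0,0.003],[0,0,0]],
    [0,[0,0,0.003],[0,0,0]],
    [0,[0,0,0.003],[0,0,0]],
    [0,[0,0,0.003],[0,0,0]],
    [0,[0,0,0.003],[0,0,0]]
  ]
}}

```text
t: 23.9
tcp_pos: [0.5197, 0.0954, 0.2969]
orientation: [-0.109, 3.139, 0.0]
ft_force: [0.7, 0.0, 6.2]
grip_width: -0.0
grasp_force: 3.1
```

Need about 5.3 N more, roughly 0.8 mm.

Call:
{"name": "jog_arm", "arguments": {
  "targets": [
    [0,[0,0,0.001],[0,0,0]],
    [0,[0,0,0.002],[0,0,0]],
    [0,[0,0,0.003],[0,0,0]],
    [0,[0,0,0.003],[0,0,0]],
    [0,[0,0,0.003],[0,0,0]],
    [0,[0,0,0.003],[0,0,0]],
    [0,[0,0,0.003],[0,0,0]],
    [0,[0,0,0.003],[0,0,0]],
    [0,[0,0,0.003],[0,0,0]],
    [0,[0,0,0.003],[0,0,0]]
  ]
}}

```text
t: 25.15
tcp_pos: [0.5198, 0.0954, 0.2966]
orientation: [-0.109, 3.138, 0.0]
ft_force: [-0.2, 0.3, 10.3]
grip_width: -0.0
grasp_force: 5.0
```

Call:
{"name": "jog_arm", "arguments": {
  "targets": [
    [0,[0,0,0.0006],[0,0,0]],
    [0,[0.003,0,0.0007],[0,0,0]],
    [0,[0.006,0,0.0007],[0,0,0]],
    [0,[0.009,0,0.0007],[0,0,0]],
    [0,[0.012,0,0.0007],[0,0,0]],
    [0,[0.015,0,0.0007],[0,0,0]],
    [0,[0.018,0,0.0007],[0,0,0]],
    [0,[0.021,0,0.0007],[0,0,0]],
    [0,[0.024,0,0.0007],[0,0,0]],
    [0,[0.024,0,0.0007],[0,0,0]]
  ]
}}

```text
t: 26.4
tcp_pos: [0.514, 0.095, 0.2966]
orientation: [-0.109, 3.136, 0.0]
ft_force: [2.2, -0.4, 10.6]
grip_width: -0.0003
grasp_force: 5.1
```

Call:
{"name": "jog_arm", "arguments": {
  "targets": [
    [0,[0.004,0,0.0003],[0,0,0]],
    [0,[0.008,0,0.0003],[0,0,0]],
    [0,[0.013,0,0.0003],[0,0,0]],
    [0,[0.018,0,0.0003],[0,0,0]],
    [0,[0.023,0,0.0003],[0,0,0]],
    [0,[0.028,0,0.0003],[0,0,0]],
    [0,[0.033,0,0.0003],[0,0,0]],
    [0,[0.038,0,0.0003],[0,0,0]],
    [0,[0.041,0,0.0003],[0,0,0]],
    [0,[0.041,0,0.0003],[0,0,0]]
  ]
}}

```text
t: 27.65
tcp_pos: [0.5036, 0.0942, 0.2965]
orientation: [-0.109, 3.137, 0.0]
ft_force: [-0.5, -1.5, 11.1]
grip_width: -0.0001
grasp_force: 5.6
```

Call:
{"name": "jog_arm", "arguments": {
  "targets": [
    [0,[0,0,-0.04],[0,0,0]],
    [0,[0,0,-0.12],[0,0,0]],
    [0,[-0.01,-0.06,-0.2],[0,0,0]],
    [0,[-0.02,-0.14,-0.28],[0,0,0]],
    [0,[-0.03,-0.22,-0.36],[0,0,0]],
    [0,[-0.036,-0.3,-0.38],[0,0,0]],
    [0,[-0.036,-0.36,-0.38],[0,0,0]],
    [0,[-0.036,-0.36,-0.38],[0,0,0]],
    [0,[-0.036,-0.36,-0.38],[0,0,0]],
    [0,[-0.036,-0.36,-0.38],[0,0,0]]
  ]
}}

```text
t: 28.9
tcp_pos: [0.5186, 0.0056, 0.3902]
orientation: [0.11, -3.139, -0.0]
ft_force: [0.8, 0.6, -0.7]
grip_width: 0.0001
grasp_force: 0.0
```

Run:
```python
from h import *; from plant import arm; import cv2,pickle
s=arm.observe();p=arm.camera_params('wrist');i=arm.capture('wrist');pickle.dump((s,p),open('w2.pkl','wb'))
cv2.imwrite('pics/w2.png',i);print(s['tcp_pos'],s['ft_force'])
a,b=proj(p,[.512,.095,.122]),proj(p,[.5216,-.0296,.132]);print(a,b)
print(proj(p,[.5088,.137,.11]))
cv2.imwrite('pics/w2c.png',cv2.rotate(cv2.resize(i[140:280,205:465],None,fx=3,fy=3,interpolation=cv2.INTER_CUBIC),cv2.ROTATE_180))
```

```text
[0.51855647 0.00561579 0.39023352] [ 0.75561914  0.5630867  -0.66244887]
[442.29767923 200.02537918] [268.68501121 205.5015567 ]
[492.37737219 194.88041499]
```

View pics/w2c.png

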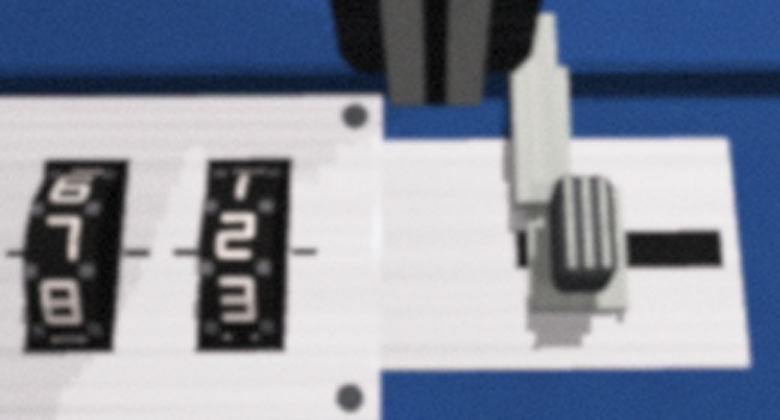

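Middle now reads 7 and right reads 2, and the knob top is at crop (585,230). Checking the left wheel, which fell outside this crop.

Run:
```python
from h import *; import cv2,pickle
i=cv2.imread('pics/w2.png');s,p=pickle.load(open('w2.pkl','rb'))
cv2.imwrite('pics/w2l.png',cv2.rotate(cv2.resize(i[150:250,400:540],None,fx=4,fy=4,interpolation=cv2.INTER_CUBIC),cv2.ROTATE_180))
# knob top corners: crop-> px
c=[(552,182),(612,180),(615,262),(555,270)]
for x,y in c: print(ray(p,465-x/3,280-y/3,.132).round(4))
```

```text
[ 0.5314 -0.0206  0.132 ]
[ 0.5329 -0.0348  0.132 ]
[ 0.5126 -0.0359  0.132 ]
[ 0.5097 -0.0221  0.132 ]
```

View pics/w2l.png

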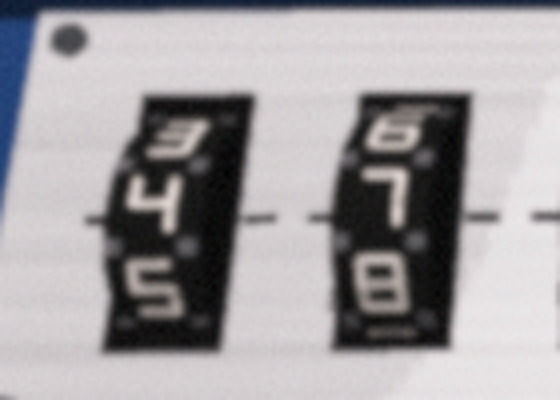

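The wheels read 4-7-2. The knob centre is at about (0.5215, -0.0285). I'll descend beside its left face.

Call:
{"name": "jog_arm", "arguments": {
  "targets": [
    [0,[-0.006,0,0.08],[0,0,0]],
    [0,[-0.006,0,0.16],[0,0,0]],
    [0,[-0.006,0,0.24],[0,0,0]],
    [0,[-0.006,0,0.3],[0,0,0]],
    [0,[-0.006,0,0.35],[0,0,0]],
    [0,[-0.006,0,0.37],[0,0,0]],
    [0,[-0.006,0,0.38],[0,0,0]],
    [0,[-0.006,0,0.38],[0,0,0]],
    [0,[-0.006,0,0.38],[0,0,0]],
    [0,[-0.006,0,0.38],[0,0,0]]
  ]
}}

```text
t: 30.2
tcp_pos: [0.5201, 0.0052, 0.2957]
orientation: [-0.109, 3.139, -0.0]
ft_force: [-0.5, -0.8, 0.3]
grip_width: -0.0002
grasp_force: 0.0
```

Call:
{"name": "jog_arm", "arguments": {
  "targets": [
    [0,[0,-0.015,0],[0,0,0]],
    [0,[0,-0.03,0],[0,0,0]],
    [0,[0,-0.04,0],[0,0,0]],
    [0,[0,-0.05,0],[0,0,0]],
    [0,[0,-0.06,0],[0,0,0]],
    [0,[0,-0.07,0],[0,0,0]],
    [0,[0,-0.08,0],[0,0,0]],
    [0,[0,-0.08,0],[0,0,0]],
    [0,[0,-0.08,0],[0,0,0]],
    [0,[0,-0.08,0],[0,0,0]]
  ]
}}

```text
t: 31.45
tcp_pos: [0.5215, -0.0148, 0.2955]
orientation: [-0.109, 3.14, -0.0]
ft_force: [-0.8, 0.6, 0.0]
grip_width: -0.0004
grasp_force: 0.2
```

Call:
{"name": "jog_arm", "arguments": {
  "targets": [
    [0,[0,-0.006,0],[0,0,0]],
    [0,[0,-0.012,0],[0,0,0]],
    [0,[0,-0.018,0],[0,0,0]],
    [0,[0,-0.024,0],[0,0,0]],
    [0,[0,-0.03,0],[0,0,0]],
    [0,[0,-0.036,0],[0,0,0]],
    [0,[0,-0.04,0],[0,0,0]],
    [0,[0,-0.04,0],[0,0,0]],
    [0,[0,-0.04,0],[0,0,0]],
    [0,[0,-0.04,0],[0,0,0]]
  ]
}}

```text
t: 32.7
tcp_pos: [0.5222, -0.0248, 0.2955]
orientation: [0.109, -3.14, 0.0]
ft_force: [0.3, 0.4, 0.3]
grip_width: 0.0002
grasp_force: 0.0
```

Run:
```python
from h import *; from plant import arm; import cv2
p=arm.camera_params('scene');i=arm.capture('scene')
u,v=proj(p,[.522,-.03,.13]).astype(int);print(u,v)
cv2.imwrite('pics/s2.png',cv2.resize(i[v-60:v+60,u-70:u+90],None,fx=4,fy=4,interpolation=cv2.INTER_CUBIC))
```

```text
271 184
```

View pics/s2.png

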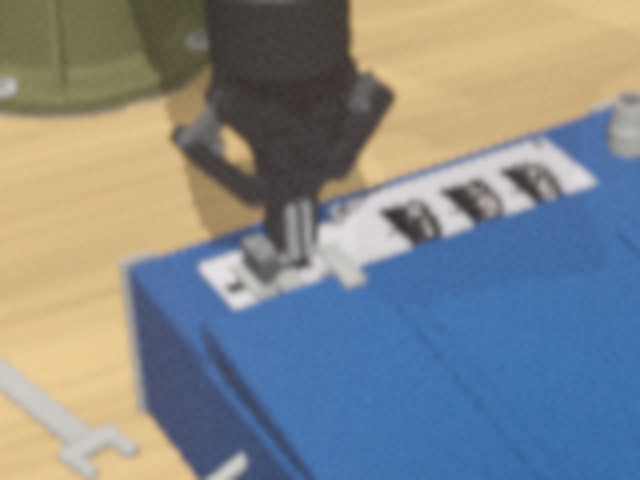

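The knob is against the fingers, with some slot still showing to its right, so I'll push on gently.

Call:
{"name": "jog_arm", "arguments": {
  "targets": [
    [0,[0,-0.004,0],[0,0,0]],
    [0,[0,-0.008,0],[0,0,0]],
    [0,[0,-0.012,0],[0,0,0]],
    [0,[0,-0.016,0],[0,0,0]],
    [0,[0,-0.02,0],[0,0,0]],
    [0,[0,-0.02,0],[0,0,0]],
    [0,[0,-0.02,0],[0,0,0]],
    [0,[0,-0.02,0],[0,0,0]],
    [0,[0,-0.02,0],[0,0,0]],
    [0,[0,-0.02,0],[0,0,0]]
  ]
}}

```text
t: 34.0
tcp_pos: [0.5225, -0.0298, 0.2954]
orientation: [0.109, -3.14, 0.0]
ft_force: [0.5, -0.1, 0.1]
grip_width: 0.0002
grasp_force: 0.1
```

Call:
{"name": "jog_arm", "arguments": {
  "targets": [
    [0,[0,-0.003,0],[0,0,0]],
    [0,[0,-0.006,0],[0,0,0]],
    [0,[0,-0.009,0],[0,0,0]],
    [0,[0,-0.012,0],[0,0,0]],
    [0,[0,-0.012,0],[0,0,0]],
    [0,[0,-0.012,0],[0,0,0]],
    [0,[0,-0.012,0],[0,0,0]],
    [0,[0,-0.012,0],[0,0,0]],
    [0,[0,-0.012,0],[0,0,0]],
    [0,[0,-0.012,0],[0,0,0]]
  ]
}}

```text
t: 35.25
tcp_pos: [0.5227, -0.0322, 0.2954]
orientation: [0.109, -3.14, -0.002]
ft_force: [0.7, 8.9, 0.7]
grip_width: -0.0
grasp_force: 4.0
```

Force rose to 8.9 N: that's the end stop, with about 22 mm of travel. I'll back off, lift clear and check.

Call:
{"name": "jog_arm", "arguments": {
  "targets": [
    [0,[0,0.02,0],[0,0,0]],
    [0,[0,0.05,0],[0,0,0]],
    [0,[0,0.06,-0.04],[0,0,0]],
    [0,[0,0.06,-0.12],[0,0,0]],
    [0,[0,0.06,-0.2],[0,0,0]],
    [0,[0,0.06,-0.28],[0,0,0]],
    [0,[0,0.06,-0.36],[0,0,0]],
    [0,[0,0.06,-0.4],[0,0,0]],
    [0,[0,0.06,-0.4],[0,0,0]],
    [0,[0,0.06,-0.4],[0,0,0]]
  ]
}}

```text
t: 36.5
tcp_pos: [0.5216, -0.0177, 0.3947]
orientation: [0.109, -3.139, -0.0]
ft_force: [0.1, -0.6, -0.7]
grip_width: 0.0003
grasp_force: 0.0
```

Run:
```python
from h import *; from plant import arm; import cv2
p=arm.camera_params('wrist');i=arm.capture('wrist');print(arm.observe()['t'],arm.observe()['ft_force'])
print('knob drawn',proj(p,[.5233,-.0504,.132]))
j=arm.capture('scene')[130:230,210:410]
cv2.imwrite('pics/fin.png',np.vstack([cv2.rotate(i[60:340],cv2.ROTATE_180),cv2.resize(j,(640,320),interpolation=cv2.INTER_CUBIC)]))
```

```text
36.55 [-0.06656384  0.85594397  0.68144761]
knob drawn [273.23886177 202.16725728]
```

View pics/fin.png

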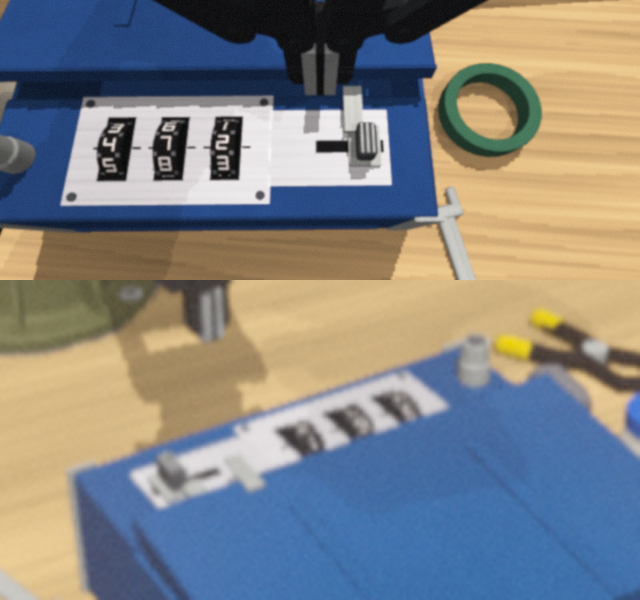

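The picture shows 4-7-2 and the lid lifted. The knob is at (368,138), and fully drawn should project to (366,137). The socket, tape roll and wrench are undisturbed. Handing in.

```bash
python3 -c "
from plant import arm
print(arm.close_job())"
```

```text
the job is handed in; nothing more can be done
None
```

The chest is unlocked and the job handed in: the wheels read 4-7-2, the latch is drawn fully to the right, the lid has lifted, and the arm is clear; the highest force readings were 12 N on a wheel and 9 N at the latch's end stop.

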